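Shut the balance's draught doors and press its bar key

TASK

Get the laboratory balance ready to weigh: gently push both of its sliding glass side doors fully shut with your fingertips against the dark tabs, then press the long bar key in front of the glass chamber all the way down and let it come back up. Push, do not pinch the tabs; leave the small round key alone, and do not move or pick up any of the glassware or other things, including the little bottle on the pan.

Things in the scene. Friction and masses are not known exactly. Their poses are not given: they have to be found in the camera images.
- balance: white laboratory balance, fixed to the bench; origin on the bench, z up, x from its keys (front) to its back, y to its left. In this frame (mm): base x -165..145, y -105..105, top at z 60; clear glass chamber and rear column x -45..145, flat top at z 200; side doors are upright panes at y = 104 and -104, each with a dark tab 30 mm farther out
- weigh_bottle: small amber glass weighing bottle with a knobbed lid, 44 mm across, 56 mm tall, origin at the centre of its underside; stands on the pan inside the chamber, to be left alone
- left_door (a joint): sliding glass door on the left (+y) side of the balance, in m: 0 is fully shut, it grows as the door slides towards the balance's back (+x), up to 0.075; it slides with about 1.5 N of friction and stays where it is left, with a hard stop at 0
- left_push (a point): centre of the rear face (looking to the balance's +x) of the left door's upright dark tab (16 mm thick along x); face 30 mm wide (outward from the pane), 55 mm tall, z 165 to 220 mm; moves with the door. Push it to the balance's -x to shut the door; shut, it is at x = -24, y = +122, z = 192 mm in the balance's frame
- right_door (a joint): sliding glass door on the right (-y) side of the balance, in m: 0 is fully shut, it grows as the door slides towards the balance's back (+x), up to 0.075; it slides with about 1.5 N of friction and stays where it is left, with a hard stop at 0
- right_push (a point): centre of the rear face (looking to the balance's +x) of the right door's upright dark tab (16 mm thick along x); face 30 mm wide (outward from the pane), 55 mm tall, z 165 to 220 mm; moves with the door. Push it to the balance's -x to shut the door; shut, it is at x = -24, y = -122, z = 192 mm in the balance's frame
- bar_key (a joint): travel of the long bar key, in m: 0 up, 0.004 fully down; springs back; 1.6 N starts it, 4.8 N holds it down, hard stop below
- bar_top (a point): centre of the top of the long bar key (22 mm along the balance's x, 56 mm along its y), 8 mm proud of the base, at x = -135, y = +35, z = 68 mm in the balance's frame; pressed straight down
- round_key (a joint): travel of the small round key (the power key), in m: 0 up, 0.004 fully down; to be left alone
- round_top (a point): centre of the top of the small round key, 20 mm across, 8 mm proud of the base, at x = -135, y = -60, z = 68 mm in the balance's frame
- flask_a: conical glass flask, base 66 mm across, 105 mm tall; origin at the centre of its underside. A bystander near the balance, to be left alone
- flask_b: conical glass flask, base 66 mm across, 105 mm tall; origin at the centre of its underside. A bystander near the balance, to be left alone
- flask_c: conical glass flask, base 66 mm across, 105 mm tall; origin at the centre of its underside. A bystander near the balance, to be left alone
- beaker: glass beaker, 70 mm across, 90 mm tall, origin at the centre of its underside; a bystander
- jar: amber jar with a white cap, 64 mm across, 85 mm tall, origin at the centre of its underside; a bystander
- spoon: steel weighing spoon 170 mm long, lying on the bench in front of the balance; a bystander

How it is judged:
On the way, in this order (a step that is already met when the one before it is completed fails the run):
1. both side doors are fully shut (value of joint each of left_door, right_door below 0.004 m), for 0.1 s.
2. with the doors shut, the long bar key is pressed down (all of step 1 and value of joint bar_key above 0.003 m), for 0.05 s.
At the end, for the whole second after the job is handed in: Both side doors are within 4 mm of shut, the bar key (pressed at least 3 of its 4 mm after the doors were shut) and the round key are up again, the weighing bottle is still on the pan within 10 mm of where it was, and every bystander is within 15 mm of where it was (all of step 1 and value of joint each of bar_key, round_key below 0.001 m and distance of weigh_bottle from where it was at the start of the episode below 0.01 m and linear speed of weigh_bottle below 0.02 m/s and distance of each of flask_a, flask_b, flask_c, beaker, jar, spoon from where it was at the start of the episode below 0.015 m); the robot touches nothing.
It fails at once if the round key is pressed (value of joint round_key above 0.002 m).
It fails at once if a door is slammed or jerked (faster than 0.4 m/s) (velocity of joint any of left_door, right_door below -0.4 m/s or velocity of joint any of left_door, right_door above 0.4 m/s).
It fails at once if a door's tab is pinched between the fingers (its front and back halves both pressed with over 2 N) instead of pushed ((contact force between the fingers and left_door_c1 above 2 N and contact force between the fingers and left_door_c2 above 2 N) or (contact force between the fingers and right_door_c1 above 2 N and contact force between the fingers and right_door_c2 above 2 N)).
It fails at once if the balance is pushed with more than 40 N (contact force between any of the arm, the fingers and balance above 40 N).
It fails at once if the weighing bottle is moved by more than 10 mm, or a bystander (flask, beaker, jar or spoon) by more than 15 mm, lifted or tipped over (distance of weigh_bottle from where it was at the start of the episode above 0.01 m or distance of any of flask_a, flask_b, flask_c, beaker, jar, spoon from where it was at the start of the episode above 0.015 m or angle between any of flask_a, flask_b, flask_c, beaker, jar's own z axis and vertical above 0.4 rad).
It also fails if it takes over 58 s, if anything falls off the work surface, if the arm or the gripper's body presses on something with over 40 N, if the wrist force passes 120 N, or if a joint passes its speed limit or range.

ROBOT

A 6-joint arm with a two-finger parallel gripper is mounted at the origin on the work surface. World frame = base frame: x ahead of the robot, y to its left, z up, the work surface at z = 0. Lengths are in m, angles in rad, forces in N, time in s.
With the tool pointing down it reaches from about 0.25 to 0.775 m from the base axis. Payload 4 kg.
Tool frame: the origin (TCP) lies at the very end of the fingers, on their centre line; the grasp point (between the pads) lies 19 mm behind it; z points along the fingers, y is the line along which they close (so a half turn about z gives the same grasp; the last joint's range is limited). The gripper opens to 85 mm and grips with 20 to 120 N. Pads are 22 mm wide; open, the fingers measure 114 mm over their backs; the gripper's body (76 mm by 85 mm) begins 54 mm behind the grasp point. The pads swing forward as they close: fully open they stand 13 mm farther back than shut.
Start: joints at [1.154, 0.087, 1.371, -0, 1.684, -0.103], TCP at [0.17, 0.523, 0.231] pointing down, gripper open.
Joint ranges: [-3.1, 3.1], [-0.76, 2.03], [0.27, 2.55], [-1.08, 4.22], [0.17, 2.65], [-2.57, 2.57]. Speed limits (rad/s): [2.79, 2.79, 3.14, 3.14, 3.14, 3.14].

INTERFACE

Orientations are given as a unit quaternion [w, x, y, z].
In Python, from workcell import robot, read_camera, get_calibration gives the robot as it stands.
- The arm moves only by the tool play_rows, never from a script. Its argument "steps" is a list of rows, each a list of 3 entries, a list of its own where there are three numbers: the shift along the tool's x, y, z in m, then the turn, a rotation vector about the tool's x, y, z in degrees, then the opening in per cent of the stroke, from 0 (shut) to 100 (fully open). In form: [[[dx, dy, dz], [rx, ry, rz], grip], ...]. A call has 1 to 5 rows; each row is the pose to reach, as a shift and turn from the pose commanded when the call began, along the tool's axes at that moment; what a row does not reach only later rows make up. A row lasts 1/10 s, in which the tool goes at most 50 mm and 8.59 degrees, less where a joint would pass 70% of its speed; a pose out of reach is approached as far as the arm can. A call with a gripper value outside its range is refused whole. The fingers move at their own pace and stop on an object; "grip_force" is the grip in N (left out, the last holds). Time passes only in rows, so rows that repeat a pose let the fingers close. It gives the time, the measured TCP pose, the force, the opening and the grip force at its end, in the units of the state.
- robot.read_state(): the state, without advancing time (a new reading comes with each control period).
- read_camera(name): name is "side" or "top"; returns the picture (420x560x3 uint8, red, green, blue); there is no depth.
- get_calibration(name): a dict with "fovy" (degrees; the focal length in pixels is half the picture's height over the tangent of half this angle, whatever the lens; pixels are square), "cx", "cy" (the principal point, pixels), "R" (3x3) and "t" (3): a world point X has camera coordinates R X + t. Camera axes: x right, y down, z forward; pixel columns grow to the right and rows downward; lengths in m; the calibration is good to about 2 mm. A picture is of the moment at which its call begins. get_calibration takes no time and is no camera call.
- robot.job_done(): hands the job in; it is judged then, once.
The state is a dict: "time_s": time; "joint_positions": joint angles; "joint_velocities": joint speeds; "joint_efforts": joint torques, N m; "ee_pos": TCP position; "ee_rot": TCP orientation; "wrist_force": force on the tool from outside, world axes, zero at the start; "torque": the same for the moment, N m; "grip_width": finger opening in m; "grip_force": force on a finger pad.
Only numpy, scipy, OpenCV 4.12 (cv2) and the standard library are available. Lean on these libraries where they do the work, as an engineer would, in place of code of your own. Each camera call takes 0.05 s, during which the arm holds its last target. There are 200 camera calls.

## Working session

There is one attempt and no reset: what is moved stays moved. The work goes in short steps, Python scripts to look and compute and a tool call to move; the robot and the scene stay as the last step left them, time stands still between calls to the robot, and variables do not carry over. Pictures are saved under pics/ and viewed, at most 10 in all, crops included, and the job is handed in when it is done.

Besides the shell and the picture viewer there is one more tool, called after ">>>" as a command line: name --argument value ..., lists and objects as JSON in quotes. play_rows: Moves the arm, as the interface text tells. Its arguments: {"type":"object","properties":{"steps":{"type":"array"},"grip_force":{"type":"number"}},"required":["steps"]}

```bash
mkdir -p pics
python3 - <<'E'
from workcell import robot, read_camera, get_calibration
import cv2
for n in("side","top"):
    im=read_camera(n); cv2.imwrite(f"pics/{n}0.png",cv2.cvtColor(im,cv2.COLOR_RGB2BGR)); c=get_calibration(n); print(n,c)
s=robot.read_state();print(s)
E
```

```text
side {'fovy': 54.12736304793144, 'cx': 279.0140610608703, 'cy': 206.52711425091036, 'R': array([[ 0.95141643, -0.30786641, -0.00500412],
       [-0.2264928 , -0.68874862, -0.68871354],
       [ 0.20858519,  0.65638678, -0.72501629]]), 't': array([-0.48038745,  0.24931283,  0.96102939])}
top {'fovy': 55.15853154735965, 'cx': 279.6690700652262, 'cy': 201.0207582097367, 'R': array([[ 0.02520878, -0.99966793, -0.00534372],
       [-0.99244776, -0.02438408, -0.12022009],
       [ 0.12004987,  0.00833396, -0.99273288]]), 't': array([0.02522757, 0.51795522, 0.85638921])}
{'time_s': 0.1, 'joint_positions': array([ 1.15385665e+00,  8.79080009e-02,  1.37215261e+00,  1.65303440e-05,
        1.68358799e+00, -1.03085647e-01]), 'joint_velocities': array([ 1.17772204e-03,  3.53694014e-05, -3.70599859e-03, -7.38673956e-04,
        1.13902543e-03,  1.35613907e-03]), 'joint_efforts': array([ 2.02217496e-03, -3.53011465e+01, -3.14219534e+01, -1.89858197e-04,
        7.92309002e-03, -2.82329569e-05]), 'ee_pos': array([0.1696051 , 0.52271483, 0.23021636]), 'ee_rot': array([-2.72221609e-04,  1.56282730e-01,  9.87711826e-01, -9.91306471e-04]), 'wrist_force': array([-0.13174592,  0.2665353 ,  0.00312741]), 'torque': array([-0.03135679, -0.02848975, -0.02982134]), 'grip_force': 0.0, 'grip_width': 0.08524214894659912}
```

View pics/top0.png

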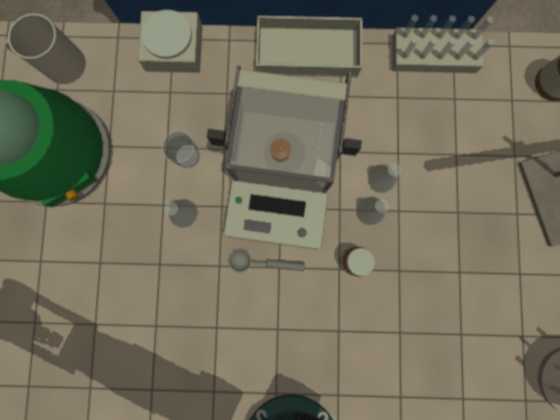

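View pics/side0.png

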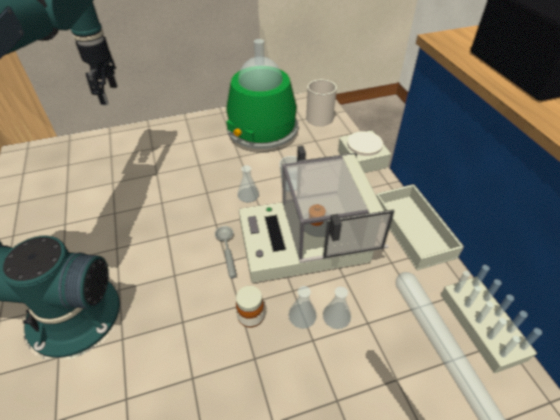

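The top view shows the balance front edge at about (224,237)–(320,246), bar key (257,226), round key (302,232), and tabs at (216,137) and (351,147). Flasks are at (390,175), (378,208) to the right and (178,210) to the left, the beaker at (180,148), and the jar at (360,262).

```bash
cat > h.py <<'E'
import numpy as np
from workcell import get_calibration
def cam(n):
    c=get_calibration(n); return c,210/np.tan(np.radians(c["fovy"]/2)),np.array(c["R"]),np.array(c["t"])
def ray(n,u,v):
    c,f,R,t=cam(n); return -R.T@t, R.T@np.array([(u-c["cx"])/f,(v-c["cy"])/f,1])
def onz(n,u,v,z):
    o,d=ray(n,u,v); return o+d*(z-o[2])/d[2]
def proj(n,X):
    c,f,R,t=cam(n); p=R@np.array(X)+t; return np.array([c["cx"]+f*p[0]/p[2],c["cy"]+f*p[1]/p[2]])
def tri(p,q):
    o,d=ray("top",*p); a,b=ray("side",*q)
    k=np.linalg.lstsq(np.c_[d,-b],a-o,rcond=None)[0]; return (o+d*k[0]+a+b*k[1])/2
E
python3 - <<'E'
import cv2
im=cv2.imread("pics/top0.png")[60:260,150:415]
cv2.imwrite("pics/c1.png",cv2.resize(im,None,fx=3,fy=3,interpolation=cv2.INTER_CUBIC)) 
im=cv2.imread("pics/side0.png")[130:330,220:420]
cv2.imwrite("pics/c2.png",cv2.resize(im,None,fx=3,fy=3,interpolation=cv2.INTER_CUBIC))
E
```

```text
(no output)
```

View pics/c1.png

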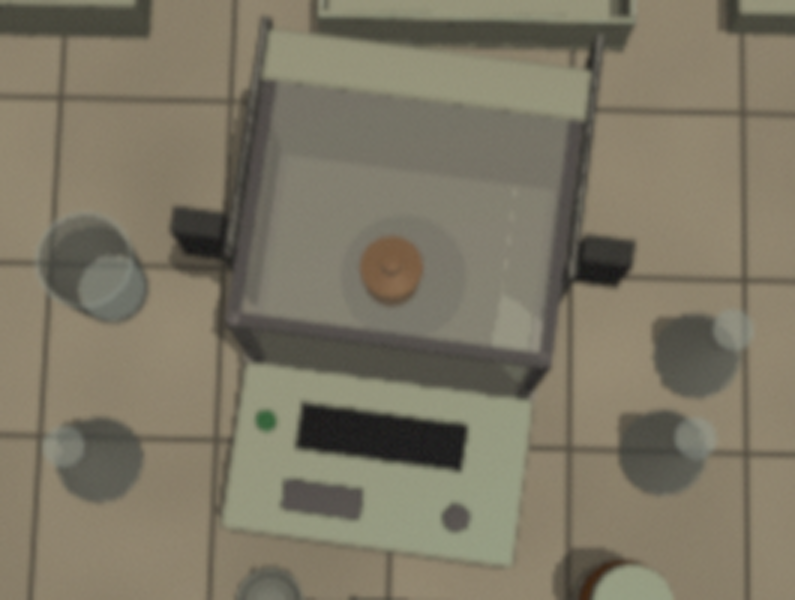

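View pics/c2.png

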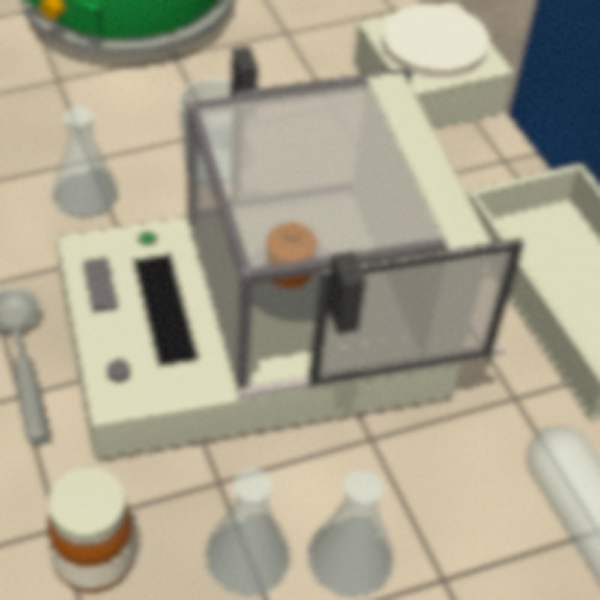

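The crops show bar key (322,499), round key (455,517), front corners (223,527) and (511,565), and tab tops with rear edges at (175–226,208–212) and (583–634,237–241). All of these are top-crop pixels.

```bash
cat >> h.py <<'E'
def C(x,y): return 150+x/3,60+y/3
E
python3 - <<'E'
from h import *
P=[((322,499),(-.135,.035,.068)),((455,517),(-.135,-.06,.068)),((223,527),(-.165,.105,.06)),((511,565),(-.165,-.105,.06)),((232,318),(-.045,.104,.2)),((551,357),(-.045,-.104,.2)),((268,32),(.145,.104,.2)),((593,70),(.145,-.104,.2))]
W=np.array([onz("top",*C(*p),b[2])[:2] for p,b in P]); B=np.array([b[:2] for _,b in P])
wc,bc=W.mean(0),B.mean(0); w=(W-wc)@[1,1j]; b=(B-bc)@[1,1j]
th=np.angle((np.conj(b)*w).sum()); Rm=np.array([[np.cos(th),-np.sin(th)],[np.sin(th),np.cos(th)]])
o=wc-Rm@bc; print("theta",np.degrees(th),"o",o); print(((W-o)@Rm-B).round(4)*1e3)
print("tab rear/inner/outer edge in bal frame")
for p in [(175,208),(226,213),(583,237),(634,242)]:
    print(p,((onz("top",*C(*p),.22)[:2]-o)@Rm*1e3).round(1))
print("flasks etc base, bal frame & world")
for n,p,z in [("fl_left",(65,446),.105),("fl_rb",(733,330),.105),("fl_rf",(695,438),.105),("beaker",(113,289),.09),("jar",(632,610),.085),("bottle",(391,265),.12)]:
    X=onz("top",*C(*p),z)[:2]; print(n,X.round(3),((X-o)@Rm*1e3).round(0))
S=lambda x,y:(220+x/3,130+y/3)
print("tri tabR rear top outer?", ((tri(C(634,242),S(362,254))[:2]-o)@Rm*1e3).round(1),tri(C(634,242),S(362,254)))
for b in [(-.135,.035),(-.135,-.06),(-.024,.122),(-.024,-.122),(.051,.122),(.051,-.122)]: print(b,(o+Rm@b).round(4))
E
```

```text
theta -6.281956805262262 o [0.58922162 0.03314513]
[[-0.9  0.6]
 [-0.9  1.7]
 [ 0.6 -2.5]
 [ 1.5  3.1]
 [ 3.2 -8.4]
 [ 5.2  6.7]
 [-5.4 -3.4]
 [-3.2  2.3]]
tab rear/inner/outer edge in bal frame
(175, 208) [ 15.4 135.7]
(226, 213) [ 16.4 105.3]
(583, 237) [  30.  -105.4]
(634, 242) [  31.  -135.5]
flasks etc base, bal frame & world
fl_left [0.487 0.255] [-126.  210.]
fl_rb [ 0.578 -0.195] [  13. -228.]
fl_rf [ 0.503 -0.168] [ -63. -210.]
beaker [0.599 0.232] [-12. 199.]
jar [ 0.387 -0.13 ] [-183. -184.]
bottle [0.614 0.039] [24.  8.]
tri tabR rear top outer? [  28.6 -132.7] [ 0.60315479 -0.10184291  0.23969477]
(-0.135, 0.035) [0.4589 0.0827]
(-0.135, -0.06) [ 0.4485 -0.0117]
(-0.024, 0.122) [0.5787 0.157 ]
(-0.024, -0.122) [ 0.552  -0.0855]
(0.051, 0.122) [0.6533 0.1488]
(0.051, -0.122) [ 0.6266 -0.0937]
```

```bash
cat >> h.py <<'E'
from scipy.spatial.transform import Rotation as Ro
th=np.radians(-6.28); O=np.array([.5892,.0331,0]); RB=Ro.from_euler("z",th).as_matrix()
def where(s):
    q=s["ee_rot"]; T=Ro.from_quat([q[1],q[2],q[3],q[0]]).as_matrix(); p=np.array(s["ee_pos"])
    return p,T
def go(s,b):
    p,T=where(s); return (T.T@(O+RB@np.array(b)-p)).round(4)
def rot(s):
    p,T=where(s); G=RB@np.diag([-1,1,-1]); return np.degrees(Ro.from_matrix(T.T@G).as_rotvec()).round(2)
def bal(p): return (RB.T@(np.array(p)-O)*1e3).round(1)
E
python3 - <<'E'
from h import *
from workcell import robot
s=robot.read_state(); print(rot(s),go(s,(.045,.128,.26)),go(s,(.045,.128,.185)))
E
```

```text
[ -0.12  -0.02 -11.7 ] [-0.5684 -0.2018 -0.0295] [-0.5684 -0.2016  0.0455]
```

>>> play_rows --steps '[[[-0.03, -0.01, -0.03], [0, 0, -6], 0], [[-0.07, -0.025, -0.03], [0, 0, -11.7], 0], [[-0.115, -0.04, -0.03], [0, 0, -11.7], 0], [[-0.16, -0.056, -0.03], [0, 0, -11.7], 0], [[-0.2, -0.071, -0.03], [0, 0, -11.7], 0]]' --grip_force 20

```text
time_s: 0.6
ee_pos: [0.3393, 0.3923, 0.2608]
ee_rot: [-0.0, 0.055, 0.998, -0.0]
wrist_force: [0.7, -0.3, -0.2]
grip_width: 0.0123
grip_force: 0.0
```

Run:
```python
from h import *
from workcell import robot
s=robot.read_state(); print(rot(s),bal(s["ee_pos"]),go(s,(.045,.128,.26)),s["grip_width"])
```

```text
[-0.04 -0.02 -0.01] [-287.7  329.7  260.8] [-0.3327 -0.2017  0.0008] 0.012281264051232268
```

>>> play_rows --steps '[[[-0.04, -0.024, 0], [0, 0, 0], 0], [[-0.08, -0.048, 0], [0, 0, 0], 0], [[-0.12, -0.073, 0], [0, 0, 0], 0], [[-0.16, -0.097, 0], [0, 0, 0], 0], [[-0.2, -0.121, 0], [0, 0, 0], 0]]'

```text
time_s: 1.1
ee_pos: [0.5247, 0.2502, 0.2607]
ee_rot: [-0.0, 0.055, 0.998, -0.0]
wrist_force: [1.0, 0.5, -1.0]
grip_width: 0.0005
grip_force: 0.0
```

>>> play_rows --steps '[[[-0.04, -0.024, 0], [0, 0, 0], 0], [[-0.08, -0.048, 0], [0, 0, 0], 0], [[-0.12, -0.073, 0], [0, 0, 0], 0], [[-0.133, -0.081, 0], [0, 0, 0], 0], [[-0.133, -0.081, 0], [0, 0, 0], 0]]'

```text
time_s: 1.6
ee_pos: [0.6481, 0.1546, 0.2592]
ee_rot: [-0.001, 0.056, 0.998, -0.0]
wrist_force: [-0.2, -0.5, -0.2]
grip_width: 0.0001
grip_force: 0.0
```

Run:
```python
from h import *
from workcell import robot,read_camera
import cv2
s=robot.read_state(); print(rot(s),bal(s["ee_pos"]),s["grip_width"])
a=read_camera("top")[60:260,150:350][:,:,::-1]; b=read_camera("side")[70:270,220:420][:,:,::-1]
cv2.imwrite("pics/d1.png",cv2.resize(np.hstack([a,b]),None,fx=2,fy=2,interpolation=cv2.INTER_CUBIC))
```

```text
[-0.05 -0.17 -0.2 ] [ 45.2 127.2 259.2] 0.00014738481524363342
```

View pics/d1.png

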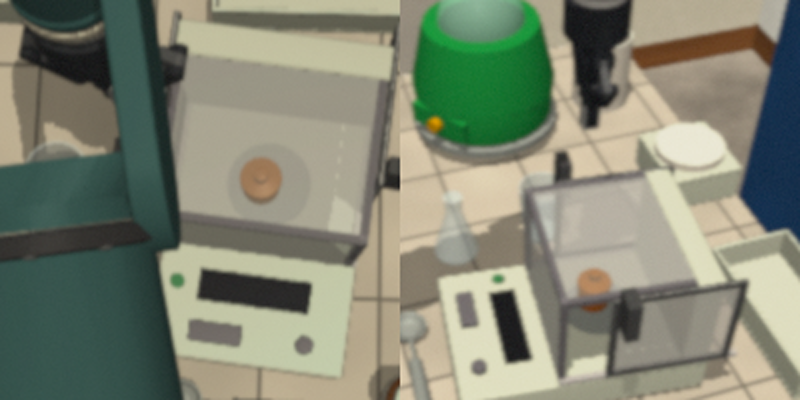

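The fingertip (side-crop pixel (592,122)) is above and behind the left tab at (562,165), so I descend.

>>> play_rows --steps '[[[0, 0.001, 0.02], [0, 0, 0], 0], [[0, 0.001, 0.04], [0, 0, 0], 0], [[0, 0.001, 0.055], [0, 0, 0], 0], [[0, 0.001, 0.074], [0, 0, 0], 0], [[0, 0.001, 0.074], [0, 0, 0], 0]]'

```text
time_s: 2.2
ee_pos: [0.6445, 0.1588, 0.1839]
ee_rot: [-0.003, 0.054, 0.999, -0.0]
wrist_force: [-0.2, 0.2, -0.1]
grip_width: 0.0001
grip_force: 0.0
```

>>> play_rows --steps '[[[0.006, 0, 0], [0, 0, 0], 0], [[0.012, 0, 0], [0, 0, 0], 0], [[0.018, 0, 0], [0, 0, 0], 0], [[0.024, 0, 0], [0, 0, 0], 0], [[0.03, 0, 0], [0, 0, 0], 0]]'

```text
time_s: 2.7
ee_pos: [0.6175, 0.1612, 0.1888]
ee_rot: [0.001, 0.055, 0.998, 0.0]
wrist_force: [2.2, 0.2, 1.9]
grip_width: -0.0
grip_force: 0.9
```

Run:
```python
from h import *
from workcell import robot,read_camera
import cv2
s=robot.read_state(); print(rot(s),bal(s["ee_pos"]),s["grip_width"])
b=read_camera("side")[100:250,270:420][:,:,::-1]
cv2.imwrite("pics/d2.png",cv2.resize(b,None,fx=4,fy=4,interpolation=cv2.INTER_CUBIC))
```

```text
[0.06 0.17 0.  ] [ 14.1 130.4 188.8] -4.463668870833983e-05
```

View pics/d2.png

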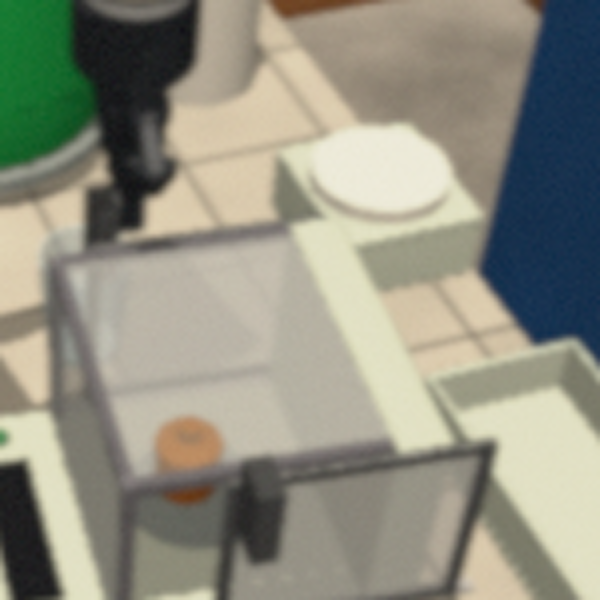

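The finger is in contact behind the left tab (crop (105,215)), with about 2 N, so the door is sliding. I keep pushing.

>>> play_rows --steps '[[[0.005, -0.001, 0], [0, 0, 0], 0], [[0.01, -0.002, 0], [0, 0, 0], 0], [[0.015, -0.002, 0], [0, 0, 0], 0], [[0.02, -0.002, 0], [0, 0, 0], 0], [[0.02, -0.002, 0], [0, 0, 0], 0]]'

```text
time_s: 3.25
ee_pos: [0.5962, 0.1611, 0.1872]
ee_rot: [-0.001, 0.055, 0.999, -0.0]
wrist_force: [0.2, 1.0, -0.4]
grip_width: 0.0
grip_force: 0.0
```

>>> play_rows --steps '[[[0.003, 0, 0], [0, 0, 0], 0], [[0.006, 0, 0], [0, 0, 0], 0], [[0.008, 0, 0], [0, 0, 0], 0], [[0.008, 0, 0], [0, 0, 0], 0], [[0.008, 0, 0], [0, 0, 0], 0]]'

```text
time_s: 3.75
ee_pos: [0.5924, 0.1614, 0.1871]
ee_rot: [0.004, 0.055, 0.998, -0.0]
wrist_force: [10.8, -0.6, -3.4]
grip_width: -0.0001
grip_force: 5.4
```

Run:
```python
from h import *
from workcell import robot
s=robot.read_state(); print(rot(s),bal(s["ee_pos"]),s["wrist_force"])
```

```text
[ 0.02  0.43 -0.06] [-10.8 127.9 187.1] [10.81270301 -0.63817048 -3.43366096]
```

Force rose to 10.8 N at x ≈ -11, which is the stop. Now I back off, rise and cross to the right side.

>>> play_rows --steps '[[[-0.01, 0, 0], [0, 0, 0], 0], [[-0.03, 0, 0], [0, 0, 0], 0], [[-0.03, 0, -0.03], [0, 0, 0], 0], [[-0.03, 0, -0.075], [0, 0, 0], 0], [[-0.03, 0, -0.075], [0, 0, 0], 0]]'

```text
time_s: 4.25
ee_pos: [0.6212, 0.1591, 0.2702]
ee_rot: [0.006, 0.055, 0.998, 0.001]
wrist_force: [0.6, 0.5, 0.9]
grip_width: 0.0003
grip_force: 0.0
```

>>> play_rows --steps '[[[-0.005, -0.04, 0], [0, 0, 0], 0], [[-0.01, -0.08, 0], [0, 0, 0], 0], [[-0.02, -0.12, 0], [0, 0, 0], 0], [[-0.03, -0.16, 0], [0, 0, 0], 0], [[-0.037, -0.2, 0], [0, 0, 0], 0]]'

```text
time_s: 4.75
ee_pos: [0.6337, -0.0455, 0.2617]
ee_rot: [-0.001, 0.055, 0.999, 0.0]
wrist_force: [-0.0, -0.0, 0.5]
grip_width: -0.0002
grip_force: 0.0
```

>>> play_rows --steps '[[[0, -0.04, 0], [0, 0, 0], 0], [[0, -0.056, 0], [0, 0, 0], 0], [[0, -0.056, 0], [0, 0, 0], 0], [[0, -0.056, 0], [0, 0, 0], 0]]'

```text
time_s: 5.15
ee_pos: [0.6278, -0.0988, 0.2621]
ee_rot: [-0.0, 0.055, 0.999, 0.001]
wrist_force: [-0.2, -0.6, -0.4]
grip_width: -0.0001
grip_force: 0.0
```

Run:
```python
from h import *
from workcell import robot,read_camera
import cv2
s=robot.read_state(); print(rot(s),bal(s["ee_pos"]),go(s,(.06,-.128,.187)),s["wrist_force"])
a=read_camera("top")[60:260,150:350][:,:,::-1]; b=read_camera("side")[100:300,220:420][:,:,::-1]
cv2.imwrite("pics/d3.png",cv2.resize(np.hstack([a,b]),None,fx=2,fy=2,interpolation=cv2.INTER_CUBIC))
```

```text
[ 0.09 -0.04  0.03] [  52.8 -126.9  262.1] [-0.0073 -0.0013  0.0751] [-0.15781421 -0.60728621 -0.35796871]
```

View pics/d3.png

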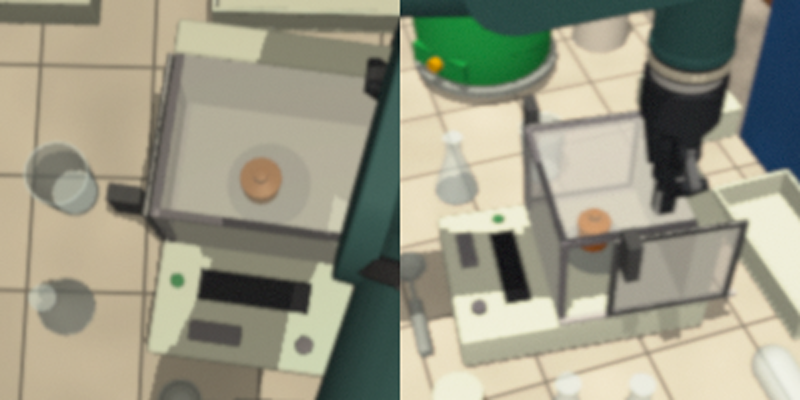

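The left tab has moved forward to crop (127,197). The gripper is above and behind the right tab at (628,258).

>>> play_rows --steps '[[[-0.006, -0.002, 0], [0, 0, 0], 0], [[-0.006, -0.002, 0.03], [0, 0, 0], 0], [[-0.006, -0.002, 0.055], [0, 0, 0], 0], [[-0.006, -0.002, 0.075], [0, 0, 0], 0], [[-0.006, -0.002, 0.075], [0, 0, 0], 0]]'

```text
time_s: 5.75
ee_pos: [0.6321, -0.1008, 0.1829]
ee_rot: [-0.004, 0.054, 0.999, 0.001]
wrist_force: [0.0, 0.7, -0.4]
grip_width: -0.0001
grip_force: 0.0
```

>>> play_rows --steps '[[[0.006, 0, 0], [0, 0, 0], 0], [[0.012, 0, 0], [0, 0, 0], 0], [[0.018, 0, 0], [0, 0, 0], 0], [[0.024, 0, 0], [0, 0, 0], 0], [[0.03, 0, 0], [0, 0, 0], 0]]'

```text
time_s: 6.25
ee_pos: [0.604, -0.0991, 0.189]
ee_rot: [0.002, 0.055, 0.998, -0.0]
wrist_force: [2.3, -0.3, 2.0]
grip_width: 0.0
grip_force: 0.9
```

Run:
```python
from h import *
from workcell import robot
s=robot.read_state(); print(rot(s),bal(s["ee_pos"]),s["wrist_force"])
for u,v in((110,183),(145,187)): print("left tab",bal(onz("top",150+u/2,60+v/2,.22)))
```

```text
[-0.01  0.19  0.  ] [  29.1 -129.8  189. ] [ 2.33974967 -0.30016832  2.02571998]
left tab [-25.1 135.3 220. ]
left tab [-24.6 104.2 220. ]
```

Left tab is at -25, so that door is shut. The right door is moving; 40 mm to go.

>>> play_rows --steps '[[[0.006, 0, 0], [0, 0, 0], 0], [[0.012, 0, 0], [0, 0, 0], 0], [[0.018, 0, 0], [0, 0, 0], 0], [[0.024, 0, 0], [0, 0, 0], 0], [[0.03, 0, 0], [0, 0, 0], 0]]'

```text
time_s: 6.75
ee_pos: [0.5735, -0.0959, 0.1873]
ee_rot: [0.0, 0.055, 0.998, -0.0]
wrist_force: [1.2, -0.3, 0.9]
grip_width: 0.0001
grip_force: 0.9
```

>>> play_rows --steps '[[[0.005, 0, 0], [0, 0, 0], 0], [[0.009, 0, 0], [0, 0, 0], 0], [[0.012, 0, 0], [0, 0, 0], 0], [[0.014, 0, 0], [0, 0, 0], 0], [[0.014, 0, 0], [0, 0, 0], 0]]'

```text
time_s: 7.25
ee_pos: [0.5637, -0.0948, 0.1874]
ee_rot: [0.005, 0.055, 0.998, -0.0]
wrist_force: [13.2, -2.2, -2.6]
grip_width: -0.0002
grip_force: 6.5
```

Run:
```python
from h import *
from workcell import robot
s=robot.read_state(); print(rot(s),bal(s["ee_pos"]),s["wrist_force"])
```

```text
[-0.    0.56  0.01] [ -11.4 -129.9  187.4] [13.22749848 -2.15769554 -2.62573172]
```

Right door is at its stop too (13 N, x ≈ -11). I retreat and go above the bar key.

>>> play_rows --steps '[[[-0.01, 0, 0], [0, 0, 0], 0], [[-0.03, 0, 0], [0, 0, 0], 0], [[-0.03, 0, -0.03], [0, 0, 0], 0], [[-0.03, 0, -0.075], [0, 0, 0], 0], [[-0.03, 0, -0.075], [0, 0, 0], 0]]'

```text
time_s: 7.75
ee_pos: [0.5918, -0.0981, 0.2694]
ee_rot: [0.005, 0.055, 0.998, -0.001]
wrist_force: [0.1, 0.3, 0.1]
grip_width: -0.0004
grip_force: 0.0
```

>>> play_rows --steps '[[[0.0, 0.04, 0], [0, 0, 0], 0], [[0.03, 0.08, 0], [0, 0, 0], 0], [[0.06, 0.115, 0], [0, 0, 0], 0], [[0.09, 0.145, 0], [0, 0, 0], 0], [[0.12, 0.165, 0], [0, 0, 0], 0]]'

```text
time_s: 8.25
ee_pos: [0.4867, 0.0814, 0.2613]
ee_rot: [-0.001, 0.054, 0.999, 0.0]
wrist_force: [-0.3, 0.3, 0.9]
grip_width: 0.0002
grip_force: 0.0
```

>>> play_rows --steps '[[[0.03, 0, 0], [0, 0, 0], 0], [[0.034, 0, 0], [0, 0, 0], 0], [[0.034, 0, 0], [0, 0, 0], 0], [[0.034, 0, 0], [0, 0, 0], 0]]'

```text
time_s: 8.65
ee_pos: [0.4552, 0.0829, 0.262]
ee_rot: [-0.0, 0.055, 0.998, -0.0]
wrist_force: [0.9, -0.2, 0.2]
grip_width: -0.0003
grip_force: 0.0
```

Run:
```python
from h import *
from workcell import robot,read_camera
import cv2
s=robot.read_state(); print(rot(s),bal(s["ee_pos"]),go(s,(-.135,.035,.085)),s["wrist_force"])
a=read_camera("top")[60:260,170:370][:,:,::-1]; b=read_camera("side")[100:300,220:420][:,:,::-1]
cv2.imwrite("pics/d4.png",cv2.resize(np.hstack([a,b]),None,fx=2,fy=2,interpolation=cv2.INTER_CUBIC))
```

```text
[-0.01 -0.02 -0.03] [-138.6   34.9  262. ] [-0.0037  0.0002  0.177 ] [ 0.90794004 -0.2145786   0.17907634]
```

View pics/d4.png

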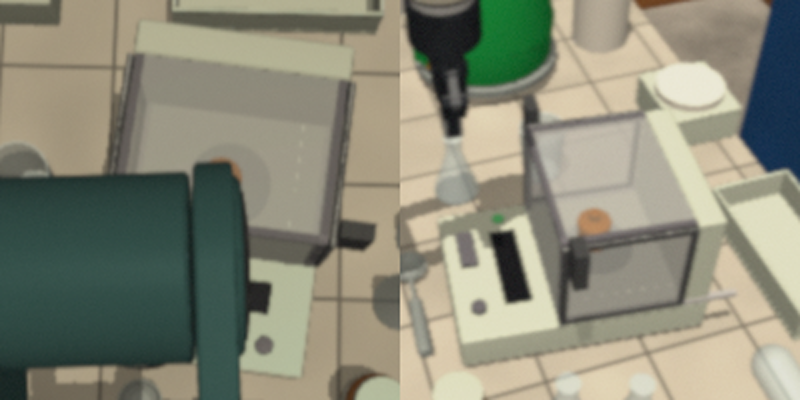

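Both doors look shut (right tab at side-crop (578,262), at the front frame). I descend to just above the bar.

>>> play_rows --steps '[[[-0.003, 0, 0.045], [0, 0, 0], 0], [[-0.003, 0, 0.09], [0, 0, 0], 0], [[-0.003, 0, 0.13], [0, 0, 0], 0], [[-0.003, 0, 0.16], [0, 0, 0], 0], [[-0.003, 0, 0.18], [0, 0, 0], 0]]'

```text
time_s: 9.25
ee_pos: [0.4566, 0.0823, 0.0788]
ee_rot: [-0.003, 0.055, 0.998, -0.0]
wrist_force: [0.4, -0.8, -0.5]
grip_width: 0.0001
grip_force: 0.0
```

>>> play_rows --steps '[[[0, 0, 0], [0, 0, 0], 0], [[0, 0, 0], [0, 0, 0], 0]]'

```text
time_s: 9.45
ee_pos: [0.4583, 0.0826, 0.0824]
ee_rot: [-0.0, 0.055, 0.998, 0.0]
wrist_force: [-0.5, 0.5, 0.5]
grip_width: -0.0001
grip_force: 0.0
```

Run:
```python
from h import *
from workcell import robot
s=robot.read_state(); print(rot(s),bal(s["ee_pos"]),s["wrist_force"])
```

```text
[-0.   -0.04 -0.04] [-135.5   34.9   82.4] [-0.45918772  0.47527435  0.5213991 ]
```

Press in small steps to about z = 0.062.

>>> play_rows --steps '[[[0, 0, 0.006], [0, 0, 0], 0], [[0, 0, 0.012], [0, 0, 0], 0], [[0, 0, 0.016], [0, 0, 0], 0], [[0, 0, 0.02], [0, 0, 0], 0], [[0, 0, 0.02], [0, 0, 0], 0]]'

```text
time_s: 9.95
ee_pos: [0.4585, 0.083, 0.064]
ee_rot: [0.001, 0.055, 0.999, 0.0]
wrist_force: [-3.6, -0.5, 8.2]
grip_width: -0.0002
grip_force: 4.2
```

>>> play_rows --steps '[[[0, 0, 0], [0, 0, 0], 0], [[0, 0, 0], [0, 0, 0], 0]]'

```text
time_s: 10.15
ee_pos: [0.4585, 0.083, 0.064]
ee_rot: [0.001, 0.055, 0.999, 0.0]
wrist_force: [-3.4, -0.2, 7.4]
grip_width: -0.0002
grip_force: 3.6
```

>>> play_rows --steps '[[[0, 0, 0.0015], [0, 0, 0], 0], [[0, 0, 0.0015], [0, 0, 0], 0], [[0, 0, 0.0015], [0, 0, 0], 0]]'

```text
time_s: 10.45
ee_pos: [0.4585, 0.083, 0.0639]
ee_rot: [0.001, 0.055, 0.999, 0.0]
wrist_force: [-5.4, 0.1, 14.2]
grip_width: -0.0001
grip_force: 7.1
```

>>> play_rows --steps '[[[0, 0, -0.008], [0, 0, 0], 0], [[0, 0, -0.02], [0, 0, 0], 0], [[0, 0, -0.05], [0, 0, 0], 0], [[0, 0, -0.1], [0, 0, 0], 0], [[0, 0, -0.15], [0, 0, 0], 0]]'

```text
time_s: 10.95
ee_pos: [0.4568, 0.0829, 0.2117]
ee_rot: [-0.001, 0.055, 0.999, -0.0]
wrist_force: [1.7, -0.4, -0.9]
grip_width: -0.0001
grip_force: 0.0
```

>>> play_rows --steps '[[[0, 0, -0.03], [0, 0, 0], 0], [[0.03, 0, -0.05], [0, 0, 0], 0], [[0.07, 0.02, -0.05], [0, 0, 0], 0], [[0.07, 0.06, -0.05], [0, 0, 0], 0], [[0.07, 0.1, -0.05], [0, 0, 0], 0]]'

```text
time_s: 11.45
ee_pos: [0.3982, 0.1907, 0.2619]
ee_rot: [0.001, 0.055, 0.998, 0.0]
wrist_force: [1.2, -0.1, -0.4]
grip_width: 0.0002
grip_force: 0.0
```

Run:
```python
from h import *
from workcell import robot,read_camera
import cv2
a=read_camera("top")[60:260,170:370][:,:,::-1]; b=read_camera("side")[130:330,220:420][:,:,::-1]
cv2.imwrite("pics/d5.png",cv2.resize(np.hstack([a,b]),None,fx=2,fy=2,interpolation=cv2.INTER_CUBIC))
```

```text
(no output)
```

View pics/d5.png

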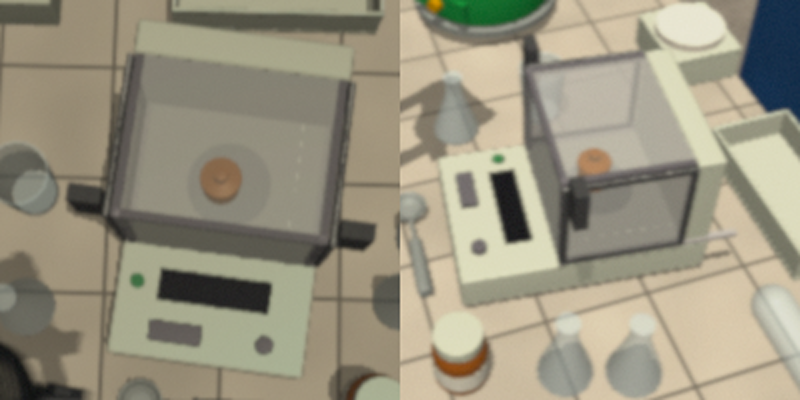

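Both tabs are at the front (top crop (86,199) and (357,235)), the bottle is on the pan and the glassware is undisturbed. A quick numeric check, then hand in.

Run:
```python
from h import *
from workcell import robot
L=bal(onz("top",170+72/2,60+183/2,.22)); R=bal(onz("top",170+376/2,60+224/2,.22)); print(L,R)
if max(L[0],R[0])<-20: print(robot.job_done())
```

```text
[-24.9 133.6 220. ] [ -25.7 -135.8  220. ]
the job is handed in; nothing more can be done
None
```

I pushed both side doors shut, pressed the bar key fully down and let it spring back, and handed the job in at about 11.5 s; the last pictures showed the doors shut and the bottle and glassware undisturbed, but no verdict was returned.

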